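Refit the bench rack for a left-hander

TASK

A left-handed colleague is taking over this bench, so move the four things from the cork seats of the old rack into the compartments of the new divided rack in reverse order, one to a compartment: what stands at the left-hand end of the old row goes to the right-hand end of the new one, the second from the left goes second from the right, and so on (left and right as the robot sees them when it looks ahead). Set each thing down gently, upright and in the middle of its compartment. Mind the pullover that hangs just beyond the far edge of the table on the right: an arm that swings out in a wide arc between the racks will run into it.

Things in the scene. Friction and masses are not known exactly. Their poses are not given: they have to be found in the camera images.
- rack_old: Old rack, fixed, left or right of the new one: dark plank 100 (x) by 344 (y) mm, 8 mm thick on 8 mm feet, with four cork seats at y = +126, +42, -42, -126 mm, x = 0; the things stand on them 22 mm above the table. Origin: centre, at the feet, on the table (z = 0); y runs along the row to the left, within 0.16 rad of world y.
- rack_new: New rack, fixed, empty: light board 104 (x) by 344 (y) mm; compartments centred at y = +126, +42, -42, -126 mm, x = 0, inside 92 (x) by 76 (y) mm, floor 20 mm above the table. Cross battens between them 8 mm wide, tops 34 mm above the table; front and back lips 6 mm wide, tops at 24 mm. Origin: centre, at its feet, on the table (z = 0); y along the row to the left, within 0.16 rad of world y.
- tin: Loose flat round metal tin, 58 mm diameter, 28 mm high, 0.09 kg. Origin: centre of its underside, z up; its yaw means nothing.
- weight: Loose round steel pattern weight with a knob on top: body 56 mm diameter up to 34 mm, neck 18 mm, knob 24 mm diameter from 39 to 55 mm; about 0.6 kg. Origin: centre of its underside, z up; its yaw means nothing.
- spool: Loose squat spool of black thread, narrowing to a pale top, 52 mm diameter and 51 mm high; it is solid as a straight cylinder of 52 mm diameter over its full height; 0.09 kg. Origin: centre of its underside, z up; its yaw means nothing.
- wax: Loose rectangular cake of beeswax with grooves, 36 mm (its x) by 52 mm (its y) by 21 mm high, 0.04 kg; at the start its y lies along the row to within about 0.15 rad. Origin: centre of its underside, z up.
- seat_tin: Fixed cork seat, 6 mm thick, on the old rack, on which the tin stands at the start: a round disc of 76 mm. It stays and marks where the tin stood. Origin: centre of its underside, 16 mm above the table; y along the row.
- seat_weight: Fixed cork seat, 6 mm thick, on the old rack, on which the weight stands at the start: a square of 76 mm. It stays and marks where the weight stood. Origin: centre of its underside, 16 mm above the table; y along the row.
- seat_spool: Fixed cork seat, 6 mm thick, on the old rack, on which the spool stands at the start: a round disc of 66 mm. It stays and marks where the spool stood. Origin: centre of its underside, 16 mm above the table; y along the row.
- seat_wax: Fixed cork seat, 6 mm thick, on the old rack, on which the wax stands at the start: a rectangle 56 mm (x) by 72 mm (y). It stays and marks where the wax stood. Origin: centre of its underside, 16 mm above the table; y along the row.
Mind the look-alikes: they are no part of the job. What is shaped like the tin but blue is not meant.

How it is judged:
At the end, for the whole second after the job is handed in: Tin, weight, spool and wax each stand upright (0.12 rad) in the new rack's compartment that mirrors their seat in the old row (seat at rack y = c, compartment at -c), within 13 mm of its centre along the row, 15 mm across, 4 mm of floor height; released and at rest (x of tin in the frame of rack_new between -0.015 and 0.015 m and z of tin in the frame of rack_new between 0.016 and 0.024 m and ((y of seat_tin in the frame of rack_old between 0.096 and 0.156 m and y of tin in the frame of rack_new between -0.139 and -0.113 m) or (y of seat_tin in the frame of rack_old between 0.012 and 0.072 m and y of tin in the frame of rack_new between -0.055 and -0.029 m) or (y of seat_tin in the frame of rack_old between -0.072 and -0.012 m and y of tin in the frame of rack_new between 0.029 and 0.055 m) or (y of seat_tin in the frame of rack_old between -0.156 and -0.096 m and y of tin in the frame of rack_new between 0.113 and 0.139 m)) and angle between each of tin, weight, spool, wax's own z axis and vertical below 0.12 rad and linear speed of each of tin, weight, spool, wax below 0.02 m/s and angular speed of each of tin, weight, spool, wax below 0.2 rad/s and contact force between the fingers and tin below 0.05 N and x of weight in the frame of rack_new between -0.015 and 0.015 m and z of weight in the frame of rack_new between 0.016 and 0.024 m and ((y of seat_weight in the frame of rack_old between 0.096 and 0.156 m and y of weight in the frame of rack_new between -0.139 and -0.113 m) or (y of seat_weight in the frame of rack_old between 0.012 and 0.072 m and y of weight in the frame of rack_new between -0.055 and -0.029 m) or (y of seat_weight in the frame of rack_old between -0.072 and -0.012 m and y of weight in the frame of rack_new between 0.029 and 0.055 m) or (y of seat_weight in the frame of rack_old between -0.156 and -0.096 m and y of weight in the frame of rack_new between 0.113 and 0.139 m)) and contact force between the fingers and weight below 0.05 N and x of spool in the frame of rack_new between -0.015 and 0.015 m and z of spool in the frame of rack_new between 0.016 and 0.024 m and ((y of seat_spool in the frame of rack_old between 0.096 and 0.156 m and y of spool in the frame of rack_new between -0.139 and -0.113 m) or (y of seat_spool in the frame of rack_old between 0.012 and 0.072 m and y of spool in the frame of rack_new between -0.055 and -0.029 m) or (y of seat_spool in the frame of rack_old between -0.072 and -0.012 m and y of spool in the frame of rack_new between 0.029 and 0.055 m) or (y of seat_spool in the frame of rack_old between -0.156 and -0.096 m and y of spool in the frame of rack_new between 0.113 and 0.139 m)) and contact force between the fingers and spool below 0.05 N and x of wax in the frame of rack_new between -0.015 and 0.015 m and z of wax in the frame of rack_new between 0.016 and 0.024 m and ((y of seat_wax in the frame of rack_old between 0.096 and 0.156 m and y of wax in the frame of rack_new between -0.139 and -0.113 m) or (y of seat_wax in the frame of rack_old between 0.012 and 0.072 m and y of wax in the frame of rack_new between -0.055 and -0.029 m) or (y of seat_wax in the frame of rack_old between -0.072 and -0.012 m and y of wax in the frame of rack_new between 0.029 and 0.055 m) or (y of seat_wax in the frame of rack_old between -0.156 and -0.096 m and y of wax in the frame of rack_new between 0.113 and 0.139 m)) and contact force between the fingers and wax below 0.05 N); the robot touches nothing.
It fails at once if a thing is dropped, thrown or knocked: it moves faster than 0.6 m/s with no finger on it ((contact force between the fingers and tin below 0.01 N and linear speed of tin above 0.6 m/s) or (contact force between the fingers and weight below 0.01 N and linear speed of weight above 0.6 m/s) or (contact force between the fingers and spool below 0.01 N and linear speed of spool above 0.6 m/s) or (contact force between the fingers and wax below 0.01 N and linear speed of wax above 0.6 m/s)).
It also fails if it takes over 120 s, if anything falls off the work surface, if the arm or the gripper's body presses on something with over 40 N, if the wrist force passes 120 N, or if a joint passes its speed limit or range.

ROBOT

A 7-joint arm with a two-finger parallel gripper is mounted at the origin on the work surface; the furniture and walls round the work are solid. World frame = base frame: x ahead of the robot, y to its left, z up, the work surface at z = 0. Lengths are in m, angles in rad, forces in N, time in s.
With the tool pointing down it reaches from about 0.425 to 0.875 m from the base axis. Payload 4.7 kg.
Tool frame: the origin (TCP) lies at the very end of the fingers, on their centre line; the grasp point (between the pads) lies behind it (ctrl.tcp_to_grasp is the z of the grasp point in the tool frame, in m); z points along the fingers, y is the line along which they close (so a half turn about z gives the same grasp; the last joint's range is limited). The gripper opens to 87 mm and grips with 3 to 60 N. Pads are 19 mm wide; open, the fingers measure 117 mm over their backs; the gripper's body (75 mm by 190 mm) begins 51 mm behind the grasp point.
Start: joints at [-1.177, 0.321, -0.07, 1.45, 0.023, 1.371, -0.057], TCP at [0.241, 0.604, 0.187] pointing down, gripper open.
Joint ranges: [-2.86, 2.86], [-0.3, 2.09], [-1.38, 1.24], [0.06, 2.45], [-1.56, 4.7], [0.09, 2.05], [-2.69, 2.69]. Speed limits (rad/s): [2.57, 2.57, 3.14, 3.14, 3.14, 3.14, 3.14].

INTERFACE

Orientations are given as a rotation vector (axis times angle).
In Python, from bench import ctrl gives the robot as it stands.
- The arm moves only by the tool step_arm, never from a script. Its argument "targets" is a list of rows, each a list of 7 numbers: the shift along the world's x, y, z in cm, then the turn, a rotation vector about the world's x, y, z in degrees, then the opening, from 0 (shut) to 1 (fully open). A call has exactly 5 rows; each row shifts and turns the commanded pose from where the row before left it; what a row does not reach is not made up. A row lasts 1/12 s, in which the tool goes at most 41.7 mm and 7.16 degrees, less where a joint would pass 70% of its speed; a pose out of reach is approached as far as the arm can. A call with a gripper value outside its range is refused whole. The fingers move at their own pace and stop on an object; "force" is the grip in N (left out, the last holds). Time passes only in rows, so rows that do not move let the fingers close, or fill a call up. It gives the time, the measured TCP pose, the force, the opening and the grip force at its end, in the units of the state.
- ctrl.get_state(): the state, without advancing time (a new reading comes with each control period).
- ctrl.get_image(name): name is "side" or "top"; returns (picture, depth): 420x560x3 uint8, red, green, blue; 420x560 float32, m along the optical axis (not along the pixel's ray), 0 where there is no reading.
- ctrl.camera_params(name): a dict with "intrinsics" (3x3 intrinsics, pixels), "rvec" (rotation vector, rad) and "tvec" (3), from world to camera coordinates, as OpenCV has them. Camera axes: x right, y down, z forward; pixel columns grow to the right and rows downward; lengths in m; the calibration is good to about 2 mm. A picture is of the moment at which its call begins. camera_params takes no time and is no camera call.
- ctrl.close_job(): hands the job in; it is judged then, once.
The state is a dict: "time": time; "joint_positions": joint angles; "qd": joint speeds; "joint_torque": joint torques, N m; "position": TCP position; "tool_rot": TCP orientation; "ft_force": force on the tool from outside, world axes, zero at the start; "torque": the same for the moment, N m; "grip_width": opening from 0.0 (shut) to 1.0 (fully open); "grip_force": force on a finger pad.
Only numpy, scipy, OpenCV 4.12 (cv2) and the standard library are available. Lean on these libraries where they do the work, as an engineer would, in place of code of your own. Each camera call takes 0.05 s, during which the arm holds its last target. There are 200 camera calls.

## Working session

There is one attempt and no reset: what is moved stays moved. The work goes in short steps, Python scripts to look and compute and a tool call to move; the robot and the scene stay as the last step left them, time stands still between calls to the robot, and variables do not carry over. Pictures are saved under pics/ and viewed, at most 14 in all, crops included, and the job is handed in when it is done.

Besides the shell and the picture viewer there is one more tool, called after "Request:" as name([rows], argument=value, ...), one row to a line, values as JSON. step_arm: Moves the arm, as the interface text tells. Its arguments: {"type":"object","properties":{"targets":{"type":"array"},"force":{"type":"number"}},"required":["targets"]}

```bash
mkdir -p pics; ls
python3 - <<'E'
from bench import ctrl
import cv2,numpy as np
s=ctrl.get_state();print({k:np.round(v,3) for k,v in s.items()},ctrl.tcp_to_grasp)
for n in("top","side"):
    p,d=ctrl.get_image(n);cv2.imwrite(f"pics/{n}0.png",p[:,:,::-1]);np.savez(f"{n}0.npz",p=p,d=d)
    print(n,ctrl.camera_params(n))
E
```

```text
pics
{'time': np.float64(0.0), 'joint_positions': array([-1.177,  0.322, -0.07 ,  1.452,  0.023,  1.371, -0.057]), 'qd': array([-0.002,  0.   ,  0.001,  0.001,  0.001,  0.   ,  0.001]), 'joint_torque': array([-0.0000e+00, -4.9128e+01, -4.0400e-01, -3.1253e+01, -6.4000e-02,
        4.4000e-02,  0.0000e+00]), 'position': array([0.241, 0.603, 0.186]), 'tool_rot': array([-5.930e-01, -3.085e+00,  3.000e-03]), 'ft_force': array([-0.62 , -0.617,  0.172]), 'torque': array([ 0.006,  0.006, -0.038]), 'grip_force': np.float64(0.0), 'grip_width': np.float64(0.997)} -0.0187
top {'intrinsics': array([[536.81516807,   0.        , 274.86572645],
       [  0.        , 536.81516807, 211.79688561],
       [  0.        ,   0.        ,   1.        ]]), 'rvec': array([ 2.17525832, -2.18239469,  0.06603787]), 'tvec': array([0.00443671, 0.41767683, 1.32835511])}
side {'intrinsics': array([[492.9591933 ,   0.        , 276.65867182],
       [  0.        , 492.9591933 , 205.31023428],
       [  0.        ,   0.        ,   1.        ]]), 'rvec': array([ 1.87826977, -0.53455209,  0.33732484]), 'tvec': array([-0.33796614,  0.12857322,  1.07282115])}
```

View pics/top0.png

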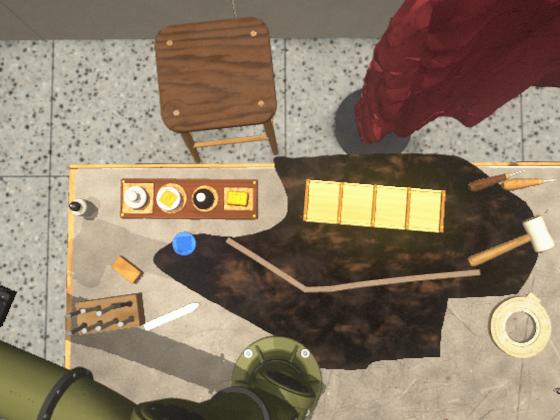

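View pics/side0.png

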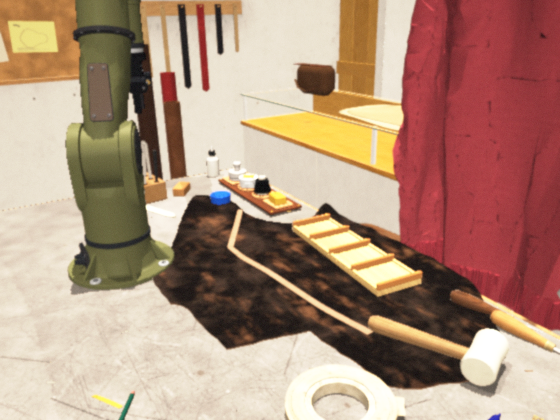

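Top view: the old rack is on the left, with the weight at (136,197), tin (170,198), spool (204,198) and wax (238,198). The new rack is on the right, from (305,180) to (445,232). Tin-like candidates are the pale one on the rack at (170,198) and the blue one at (184,244). The rack one is meant, and blue is the decoy. An orange block at (127,269) resembles the wax, but the wax is the one on the rack at (238,198). The pullover is at (430,100). Next I'll take a close crop and measure.

```bash
cat > h.py <<'E'
import numpy as np,cv2
from bench import ctrl
def cloud(n,d):
    c=ctrl.camera_params(n);K=c["intrinsics"];R=cv2.Rodrigues(c["rvec"])[0]
    v,u=np.mgrid[:420,:560]
    P=np.dstack([(u-K[0,2])/K[0,0]*d,(v-K[1,2])/K[1,1]*d,d])
    return (P-c["tvec"].ravel())@R
def rect(pts,z=None):
    (c,s,a)=cv2.minAreaRect((pts[:,:2]*1000).astype(np.float32));return np.round(c,1),np.round(s,1),round(a,2)
E
python3 - <<'E'
from h import *
f=np.load("top0.npz");p,d=f["p"],f["d"];X=cloud("top",d)
c=cv2.resize(p[170:255,110:270],None,fx=5,fy=5,interpolation=cv2.INTER_CUBIC);cv2.imwrite("pics/crop.png",c[:,:,::-1])
for n,(u,v) in dict(weight=(136,197),tin=(170,198),spool=(204,198),wax=(238,198),table=(230,260),table2=(95,230),orange=(127,269),strip=(390,285),cloth=(380,130),nr=(322,203),bat=(340,205)).items(): print(n,np.round(X[v,u]*1000,1))
def comp(lo,hi,box):
    m=((X[...,2]>lo)&(X[...,2]<hi)&(d>0)).astype(np.uint8);M=np.zeros_like(m);a,b,e,g=box;M[b:g,a:e]=m[b:g,a:e];return M
M=comp(.010,.030,(110,170,270,230));print("old",rect(X[M>0]),M.sum())
M=comp(.014,.045,(295,170,455,245));print("new",rect(X[M>0]),M.sum())
for n,u,lo,hi in(("weight",136,.03,.09),("tin",170,.04,.06),("spool",204,.06,.085),("wax",238,.036,.05)):
    M=comp(lo,hi,(u-17,175,u+17,220));q=X[M>0];print(n,rect(q),np.median(q,0).round(4),M.sum(),q[:,2].max().round(3))
M=comp(.069,.09,(120,175,150,220));q=X[M>0];print("knob",q.mean(0).round(4),rect(q))
print("side map tall things x,y,z:")
m=(X[...,2]>.10)&(d>0);ys,xs=np.nonzero(m);q=X[m]; s=(q[:,0]>.3);print(q[s][:,0].min(),q[s][q[s][:,0].argmin()], )
E
```

```text
weight [450.3 336.3  74.1]
tin [449.9 259.2  50.3]
spool [447.5 172.8  71.8]
wax [450.   93.2  43.5]
table [297.6 116.    5.2]
table2 [374.1 458.7   1.9]
orange [276.6 368.3  27.8]
strip [ 235.  -281.8   11.5]
cloth [ 576.1 -223.6  225.9]
nr [ 438.9 -114.6   20.4]
bat [ 432.2 -157.5   37.6]
old (array([450.3, 218.5]), array([401.8, 149.2]), 89.75) 3904
new (array([ 429.3, -245.9]), array([397. , 185.6]), 89.83) 5853
weight (array([453.8, 347.3]), array([56.7, 55.3]), 77.43) [0.4525 0.3427 0.0502] 446 0.082
tin (array([451.3, 265.4]), array([57.4, 57. ]), 89.48) [0.45   0.2645 0.0506] 450 0.058
spool (array([451.8, 181.6]), array([36.1, 37.6]), 56.68) [0.4498 0.1812 0.0678] 189 0.08
wax (array([451.7,  97. ]), array([49.2, 33.2]), 83.23) [0.4519 0.0977 0.0434] 253 0.049
knob [0.4541 0.3468 0.0757] (array([454.2, 346.8]), array([23.1, 22.3]), 86.23)
side map tall things x,y,z:
0.42698191135773184 [0.42698191 0.48239547 0.10035831]
```

View pics/crop.png

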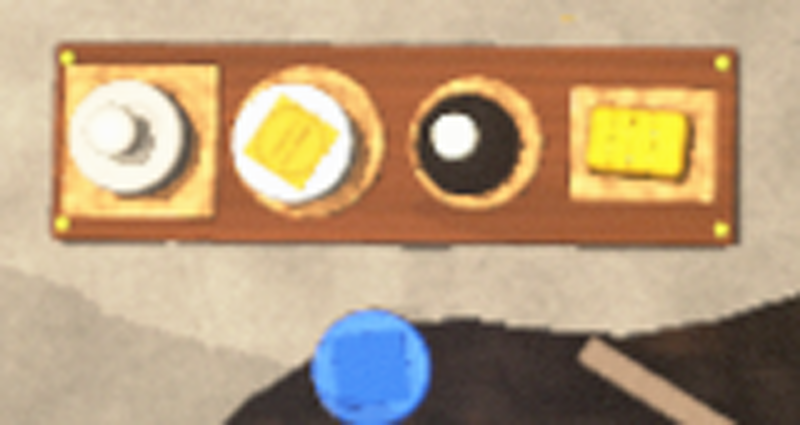

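The crop matches the stated seats: square under the weight (140,140), large disc under the pale tin (300,140), small disc under the black spool (470,140) and rectangle under the wax (640,140). The blue tin at (370,370) is off the rack. Next: the new rack pose and the pullover clearance.

Run:
```python
from h import *
f=np.load("top0.npz");p,d=f["p"],f["d"];X=cloud("top",d);hsv=cv2.cvtColor(p,cv2.COLOR_RGB2HSV)
def big(m):
    n,l,s,_=cv2.connectedComponentsWithStats(m.astype(np.uint8));return l==1+s[1:,4].argmax()
box=np.zeros((420,560),bool);box[165:250,295:455]=1
m=big(box&(p[...,0]>110)&(d>0)&(X[...,2]>.012));q=X[m];print("new",rect(q),m.sum())
# battens
b=m&(X[...,2]>.029);n,l,s,c=cv2.connectedComponentsWithStats(b.astype(np.uint8))
for i in range(1,n):
    if s[i,4]>25: print("batten",rect(X[l==i]),X[l==i].mean(0).round(4))
fl=q[(q[:,2]<.0225)];print("floor z",np.median(fl[:,2]))
box[:]=0;box[172:226,112:266]=1
m=big(box&(d>0)&(p[...,0].astype(int)>p[...,2].astype(int)+45));print("old",rect(X[m]),m.sum())
for lo,hi in((.03,.1),(.1,.2),(.2,.3),(.3,.45),(.45,.7)):
    for n in("top","side"):
        g=np.load(n+"0.npz");Y=cloud(n,g["d"]);r=(g["p"][...,0]>60)&(g["p"][...,1]<50)&(g["d"]>0)&(Y[...,2]>lo)&(Y[...,2]<hi)&(Y[...,0]>.3)&(Y[...,1]<.2)
        if r.sum(): print("cloth",lo,n,np.percentile(Y[r][:,0],1).round(3),"y",Y[r][:,1].min().round(2),Y[r][:,1].max().round(2))
```

```text
new (array([ 432.1, -243.3]), array([350. , 106.2]), 84.93) 5840
batten (array([446.7, -73.2]), array([  8.1, 102.1]), 85.19) [ 0.4467 -0.0732  0.0341]
batten (array([ 440.1, -156.7]), array([ 8.5, 99.9]), 84.66) [ 0.4401 -0.1566  0.0342]
batten (array([ 433.5, -240.3]), array([  8.7, 102.3]), 85.64) [ 0.4337 -0.2401  0.0343]
batten (array([ 426.3, -323.2]), array([ 12.1, 102.4]), 83.82) [ 0.426  -0.3238  0.0336]
batten (array([ 418.3, -407.6]), array([  9.9, 102. ]), 85.72) [ 0.4182 -0.4072  0.0336]
floor z 0.019655422718433905
old (array([453.5, 233.7]), array([371., 136.]), 89.82) 5313
cloth 0.03 top 0.447 y -0.67 0.19
cloth 0.03 side 0.635 y -0.56 -0.26
cloth 0.1 top 0.58 y -0.67 -0.2
cloth 0.1 side 0.637 y -0.55 -0.23
cloth 0.2 top 0.577 y -0.59 -0.19
cloth 0.2 side 0.581 y -0.52 -0.22
cloth 0.3 top 0.584 y -0.57 -0.17
cloth 0.3 side 0.638 y -0.48 -0.21
cloth 0.45 top 0.613 y -0.49 -0.17
cloth 0.45 side 0.647 y -0.46 -0.2
```

Request:
step_arm([
  [2.1,-2.6,0,0,0,-7.1,1],
  [2.1,-2.6,0,0,0,-7.1,1],
  [2.1,-2.6,0,0,0,-7.1,1],
  [2.1,-2.6,0,0,0,-7.1,1],
  [2.1,-2.6,0,0,0,-7.1,1],
], force=40)

```text
time: 0.52
position: [0.3466, 0.4721, 0.1864]
tool_rot: [-1.514, -2.753, 0.001]
ft_force: [-0.4, 1.2, 1.2]
grip_width: 1.0
grip_force: 0.0
```

Request:
step_arm([
  [2.1,-2.6,0,0,0,-7.1,1],
  [2.1,-2.6,0,0,0,-7.1,1],
  [2.1,-2.6,0,0,0,-7.1,1],
  [2.1,-2.6,0,0,0,-7.1,1],
  [2.1,-2.6,0,0,0,-7.1,1],
])

```text
time: 0.93
position: [0.4516, 0.3421, 0.1866]
tool_rot: [-2.281, -2.16, 0.001]
ft_force: [-0.2, 0.0, 0.6]
grip_width: 0.998
grip_force: 0.0
```

Request:
step_arm([
  [0,0,0,0,0,0,1],
  [0,0,0,0,0,0,1],
  [0,0,0,0,0,0,1],
  [0,0,0,0,0,0,1],
  [0,0,0,0,0,0,1],
])

```text
time: 1.35
position: [0.4498, 0.3451, 0.1867]
tool_rot: [-2.271, -2.171, 0.001]
ft_force: [-0.9, -0.5, -0.2]
grip_width: 1.004
grip_force: 0.0
```

Request:
step_arm([
  [0.2,0.1,-3,0,0,-1,1],
  [0.2,0.1,-3,0,0,-1,1],
  [0,0,-2.5,0,0,0,1],
  [0,0,0,0,0,0,1],
  [0,0,0,0,0,0,1],
])

```text
time: 1.77
position: [0.4535, 0.3458, 0.1009]
tool_rot: [-2.31, -2.129, 0.005]
ft_force: [0.0, -0.2, 0.5]
grip_width: 1.001
grip_force: 0.0
```

Run:
```python
from h import *
print(ctrl.get_state()["position"])
p,d=ctrl.get_image("top");p2,_=ctrl.get_image("side")
a=cv2.resize(p[150:270,60:260],(600,360));b=cv2.resize(p2[120:240,140:340],(600,360));
cv2.imwrite("pics/c2.png",cv2.resize(np.vstack([a,b]),(500,600))[:,:,::-1])
```

```text
[0.45351464 0.34579328 0.10088807]
```

View pics/c2.png

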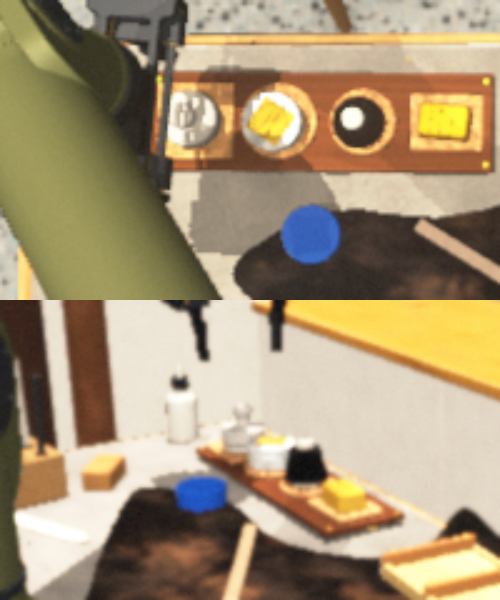

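The top half shows the fingers straddling the weight in x (near (165,115)), and nothing stands in their way. The side half shows the fingertips high above the rack. I'll descend and grip.

Request:
step_arm([
  [0,0.1,-2.5,0,0,0,1],
  [0,0,-2.5,0,0,0,1],
  [0,0,-1.5,0,0,0,1],
  [0,0,-0.7,0,0,0,1],
  [0,0,0,0,0,0,1],
])

```text
time: 2.28
position: [0.4549, 0.3469, 0.03]
tool_rot: [2.311, 2.128, -0.001]
ft_force: [-0.0, 0.4, -0.2]
grip_width: 1.001
grip_force: 0.0
```

Request:
step_arm([
  [0,0,0,0,0,0,0.55],
  [0,0,0,0,0,0,0.4],
  [0,0,0,0,0,0,0.4],
  [0,0,0,0,0,0,0.4],
  [0,0,0,0,0,0,0.4],
])

```text
time: 2.7
position: [0.4554, 0.3471, 0.0307]
tool_rot: [2.312, 2.127, 0.002]
ft_force: [-0.5, 0.2, -0.3]
grip_width: 0.706
grip_force: 0.0
```

Request:
step_arm([
  [0,0,0.2,0,0,0,0.4],
  [0,0,0.3,0,0,0,0.4],
  [0,0,0.5,0,0,0,0.4],
  [0,0,0.5,0,0,0,0.4],
  [0,0,0,0,0,0,0.4],
])

```text
time: 3.12
position: [0.4559, 0.3474, 0.0464]
tool_rot: [2.312, 2.127, 0.004]
ft_force: [-0.5, 0.2, -0.1]
grip_width: 0.411
grip_force: 0.0
```

Run:
```python
from h import *
s=ctrl.get_state();print(s["grip_width"],s["grip_force"],s["ft_force"])
p,d=ctrl.get_image("top");p2,_=ctrl.get_image("side")
a=cv2.resize(p[150:270,60:260],(600,360));b=cv2.resize(p2[140:220,180:313],(600,360));
cv2.imwrite("pics/c3.png",cv2.resize(np.vstack([a,b]),(500,600))[:,:,::-1])
```

```text
0.41125693306577576 0.0 [-0.47801543  0.21686737 -0.10673941]
```

View pics/c3.png

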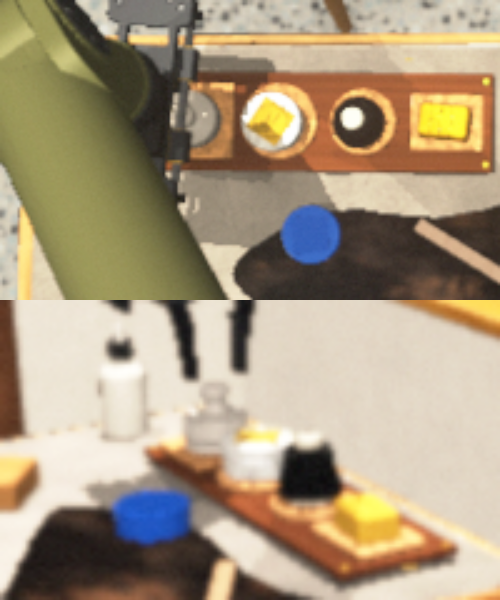

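The side half shows both fingertips (190,375) and (240,370) still above the knob (215,385), although the reported TCP z is 46 mm. So the reported pose and the cameras disagree. I'll measure the fingertips.

```bash
cat >> h.py <<'E'
def proj(n,P):
    c=ctrl.camera_params(n);return cv2.projectPoints(np.float64(P).reshape(-1,3),c["rvec"],c["tvec"],c["intrinsics"],None)[0].reshape(-1,2).round(1)
E
python3 - <<'E'
from h import *
s=ctrl.get_state();P=s["position"];print(P,"side px",proj("side",[P,[.454,.347,.077]]).tolist(),"top",proj("top",P))
p,d=ctrl.get_image("side");X=cloud("side",d)
dark=(p.max(2)<70)&(d>0)&(abs(X[...,0]-.455)<.12)&(abs(X[...,1]-.35)<.12)&(X[...,2]>.03)&(X[...,2]<.3)
dark[:, :150]=0
v,u=np.nonzero(dark);print(len(v))
n,l,st,c=cv2.connectedComponentsWithStats(dark.astype(np.uint8))
for i in range(1,n):
    if st[i,4]>15:
        q=X[l==i];k=np.argsort(q[:,2])[:12];print(st[i],q[k].mean(0).round(4),q.mean(0).round(3))
c=p[60:200,190:300];cv2.imwrite("pics/c4.png",cv2.resize(c,(472,600),interpolation=cv2.INTER_CUBIC)[:,:,::-1])
for uv in((217,160),(236,160),(237,150),(233,172)): print(uv,X[uv[1],uv[0]].round(4),p[uv[1],uv[0]])
E
```

```text
[0.45531513 0.34692741 0.04540233] side px [[236.4, 170.7], [235.5, 161.1]] top [[134.9 196.2]]
1307
[222  92  23   6  95] [0.4478 0.3187 0.2789] [0.446 0.318 0.284]
[ 203  102   64   57 1084] [0.4767 0.3384 0.0921] [0.445 0.328 0.201]
[224 134   9  27 117] [0.4329 0.3407 0.0912] [0.425 0.329 0.138]
(217, 160) [0.4419 0.4624 0.0557] [229 220 202]
(236, 160) [ 1.213   1.9197 -0.4081] [236 227 209]
(237, 150) [ 1.2208  1.9123 -0.3382] [236 229 211]
(233, 172) [0.4367 0.3328 0.048 ] [190 174 160]
```

View pics/c4.png

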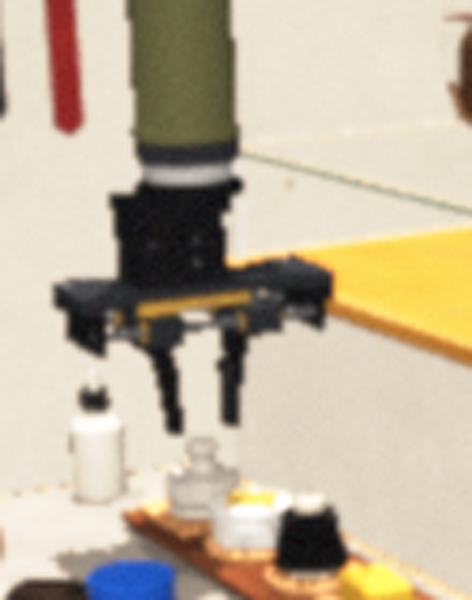

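The picture shows the fingertips just above the knob, at about (175,430) and (230,425) in the crop. Depth puts them at z≈0.091 against 0.045 reported, while x and y agree. The previous picture gives the same offset of about 46 mm, so I'll trust the cameras and go down in checked steps.

Request:
step_arm([
  [0,0,0,0,0,0,0.9],
  [0,0,0,0,0,0,0.9],
  [0,0,0,0,0,0,0.9],
  [0,0,0,0,0,0,0.9],
  [0,0,0,0,0,0,0.9],
])

```text
time: 3.68
position: [0.4549, 0.3466, 0.0447]
tool_rot: [2.312, 2.127, -0.0]
ft_force: [0.3, -0.3, -0.2]
grip_width: 0.696
grip_force: 0.0
```

Request:
step_arm([
  [0,0,0,0,0,0,0.9],
  [0,0,0,0,0,0,0.9],
  [0,0,0,0,0,0,0.9],
  [0,0,-1,0,0,0,0.9],
  [0,0,-1,0,0,0,0.9],
])

```text
time: 4.1
position: [0.4554, 0.3471, 0.0247]
tool_rot: [2.312, 2.127, 0.002]
ft_force: [-0.4, -1.1, -0.0]
grip_width: 0.894
grip_force: 0.0
```

Request:
step_arm([
  [0,0,-1,0,0,0,0.9],
  [0,0,-1,0,0,0,0.9],
  [0,0,-0.5,0,0,0,0.9],
  [0,0,0,0,0,0,0.9],
  [0,0,0,0,0,0,0.9],
])

```text
time: 4.52
position: [0.4547, 0.3464, -0.0007]
tool_rot: [2.312, 2.127, -0.002]
ft_force: [-0.3, -0.3, 0.3]
grip_width: 0.902
grip_force: 0.0
```

```bash
cat >> h.py <<'E'
def tips():
    P=ctrl.get_state()["position"];p,d=ctrl.get_image("side");X=cloud("side",d)
    m=(p.max(2)<75)&(d>0)&(abs(X[...,0]-P[0])<.07)&(abs(X[...,1]-P[1])<.04)&(X[...,2]>.02)&(X[...,2]<P[2]+.12)
    print("P",P.round(4),"W",ctrl.get_state()["grip_width"])
    for s in(-1,1):
        q=X[m&(s*(X[...,0]-P[0])>.005)]
        if len(q)>8: k=np.argsort(q[:,2])[:10];print(s,q[k].mean(0).round(4),len(q))
    return p
E
python3 - <<'E'
from h import *
p=tips();cv2.imwrite("pics/c5.png",cv2.resize(p[110:210,190:300],(660,600),interpolation=cv2.INTER_CUBIC)[:,:,::-1])
E
```

```text
P [ 0.4547  0.3464 -0.0007] W 0.8972551203147588
-1 [0.4099 0.3423 0.0468] 82
1 [0.4979 0.3352 0.0448] 93
```

View pics/c5.png

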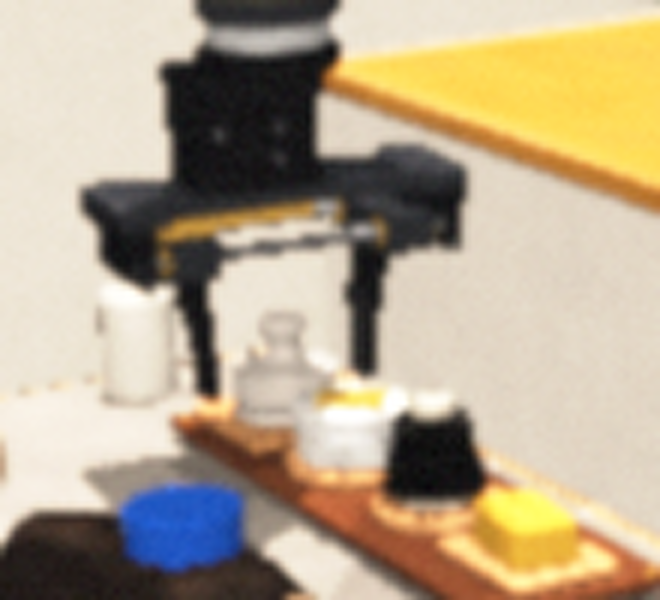

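Confirmed: the fingertips (205,390) and (365,370) straddle the weight's body at z≈0.046, so true z = reported + 46 mm. Going down another 16 mm and gripping.

Request:
step_arm([
  [0,0,-0.8,0,0,0,0.9],
  [0,0,-0.8,0,0,0,0.9],
  [0,0,0,0,0,0,0.5],
  [0,0,0,0,0,0,0.5],
  [0,0,0,0,0,0,0.5],
])

```text
time: 4.98
position: [0.4543, 0.3467, -0.0173]
tool_rot: [2.311, 2.129, -0.001]
ft_force: [1.2, 2.6, -8.2]
grip_width: 0.862
grip_force: 39.9
```

Request:
step_arm([
  [0,0,0,0,0,0,0.5],
  [0,0,0,0,0,0,0.5],
  [0,0,0,0,0,0,0.5],
  [0,0,0,0,0,0,0.5],
  [0,0,0,0,0,0,0.5],
])

```text
time: 5.4
position: [0.4543, 0.3467, -0.0171]
tool_rot: [-2.311, -2.128, 0.001]
ft_force: [2.7, 5.0, -18.0]
grip_width: 0.86
grip_force: 39.9
```

The grip stopped at 75 mm, which is the width of the 76 mm square cork seat. The tips are a little lower than estimated and have clamped the seat. I'll open and rise by 12 mm.

Request:
step_arm([
  [0,0,0,0,0,0,0.95],
  [0,0,0,0,0,0,0.95],
  [0,0,0.6,0,0,0,0.95],
  [0,0,0.6,0,0,0,0.95],
  [0,0,0,0,0,0,0.95],
])

```text
time: 5.82
position: [0.4571, 0.3476, -0.001]
tool_rot: [2.313, 2.126, 0.007]
ft_force: [0.8, -0.4, 0.7]
grip_width: 0.946
grip_force: 0.0
```

Request:
step_arm([
  [0,0,0,0,0,0,0.5],
  [0,0,0,0,0,0,0.5],
  [0,0,0,0,0,0,0.5],
  [0,0,0,0,0,0,0.5],
  [0,0,0,0,0,0,0.5],
])

```text
time: 6.23
position: [0.4548, 0.3465, -0.0044]
tool_rot: [2.312, 2.127, -0.001]
ft_force: [-0.6, -0.2, -0.6]
grip_width: 0.657
grip_force: 0.0
```

Request:
step_arm([
  [0,0,0,0,0,0,0.5],
  [0,0,0,0,0,0,0.5],
  [0,0,0,0,0,0,0.5],
  [0,0,0,0,0,0,0.5],
  [0,0,0,0,0,0,0.5],
])

```text
time: 6.65
position: [0.4541, 0.3465, -0.0044]
tool_rot: [-2.311, -2.127, 0.002]
ft_force: [-4.5, -0.9, 1.8]
grip_width: 0.613
grip_force: 40.0
```

Request:
step_arm([
  [0,0,0.2,0,0,0,0.5],
  [0,0,0.4,0,0,0,0.5],
  [0,0,0.7,0,0,0,0.5],
  [0,0,0.7,0,0,0,0.5],
  [0,0,0,0,0,0,0.5],
])

```text
time: 7.07
position: [0.4564, 0.3474, 0.0176]
tool_rot: [2.312, 2.127, 0.005]
ft_force: [0.6, 0.0, -7.1]
grip_width: 0.617
grip_force: 40.0
```

Run:
```python
from h import *
p=tips();print(ctrl.get_state()["ft_force"]);cv2.imwrite("pics/c6.png",cv2.resize(p[110:210,190:300],(440,400),interpolation=cv2.INTER_CUBIC)[:,:,::-1])
```

```text
P [0.4564 0.3474 0.0176] W 0.6119335042765793
-1 [0.4253 0.343  0.062 ] 97
1 [0.4876 0.3368 0.0724] 84
[ 0.10133582  0.15577426 -7.92396258]
```

View pics/c6.png

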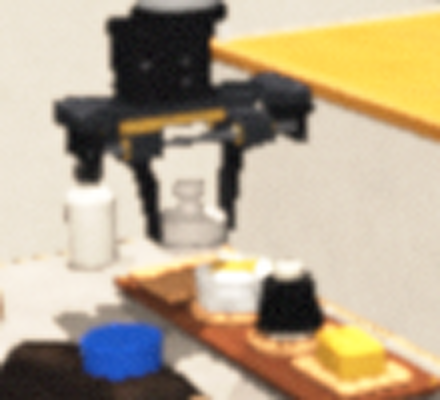

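The weight is held upright and clear of its seat (held at (190,225), seat at (175,290)). Lifting it and carrying it straight across.

Request:
step_arm([
  [0,0,1,0,0,0,0.5],
  [0,0,2,0,0,0,0.5],
  [0,0,2,0,0,0,0.5],
  [0,0,1.5,0,0,0,0.5],
  [0,0,0.5,0,0,0,0.5],
])

```text
time: 7.53
position: [0.4567, 0.3479, 0.0892]
tool_rot: [2.312, 2.127, 0.008]
ft_force: [0.4, -0.2, -7.1]
grip_width: 0.611
grip_force: 40.0
```

Request:
step_arm([
  [0,-1.5,0,0,0,0,0.5],
  [0,-3,0,0,0,0,0.5],
  [0,-4,0,0,0,0,0.5],
  [0,-4,0,0,0,0,0.5],
  [0,-4,0,0,0,0,0.5],
])

```text
time: 7.95
position: [0.454, 0.1794, 0.0851]
tool_rot: [-2.311, -2.128, 0.002]
ft_force: [2.3, -1.0, -7.1]
grip_width: 0.613
grip_force: 40.0
```

Request:
step_arm([
  [0,-4,0,0,0,0,0.5],
  [0,-4,0,0,0,0,0.5],
  [0,-4,0,0,0,0,0.5],
  [0,-4,0,0,0,0,0.5],
  [0,-4,0,0,0,0,0.5],
])

```text
time: 8.37
position: [0.4538, -0.0204, 0.0855]
tool_rot: [-2.311, -2.127, -0.0]
ft_force: [1.0, 0.1, -7.6]
grip_width: 0.612
grip_force: 40.0
```

Request:
step_arm([
  [-0.3,-4,0,0,0,0,0.5],
  [-0.3,-4,0,0,0,0,0.5],
  [-0.3,-4,0,0,0,0,0.5],
  [-0.3,-4,0,0,0,0,0.5],
  [-0.3,-4,0,0,0,0,0.5],
])

```text
time: 8.78
position: [0.4387, -0.22, 0.0857]
tool_rot: [-2.312, -2.127, -0.002]
ft_force: [1.6, 0.6, -7.9]
grip_width: 0.618
grip_force: 40.0
```

Request:
step_arm([
  [-0.4,-4,0,0,0,0,0.5],
  [-0.4,-4,0,0,0,0,0.5],
  [-0.4,-3.5,0,0,0,0,0.5],
  [-0.3,-2,0,0,0,0,0.5],
  [-0.2,-1.2,0,0,0,0,0.5],
])

```text
time: 9.2
position: [0.4206, -0.3693, 0.0856]
tool_rot: [2.316, 2.121, -0.004]
ft_force: [0.5, 0.8, -7.3]
grip_width: 0.613
grip_force: 40.0
```

Request:
step_arm([
  [0,0,0,0,0,0,0.5],
  [0,0,0,0,0,0,0.5],
  [0,0,0,0,0,0,0.5],
  [0,0,0,0,0,0,0.5],
  [0,0,0,0,0,0,0.5],
])

```text
time: 9.62
position: [0.4236, -0.3638, 0.0857]
tool_rot: [-2.309, -2.129, -0.002]
ft_force: [-0.6, -0.3, -7.5]
grip_width: 0.618
grip_force: 40.0
```

Run:
```python
from h import *
p,d=ctrl.get_image("side");p2,_=ctrl.get_image("top");print(ctrl.get_state()["position"])
cv2.imwrite("pics/c7.png",np.hstack([cv2.resize(p[90:310,270:450],(400,489)),cv2.resize(p2[140:275,270:470],(400,270)) if 0 else cv2.copyMakeBorder(cv2.resize(p2[140:275,270:470],(400,270)),0,219,0,0,0)])[:,:,::-1])
```

```text
[ 0.42352423 -0.36429154  0.08590587]
```

View pics/c7.png

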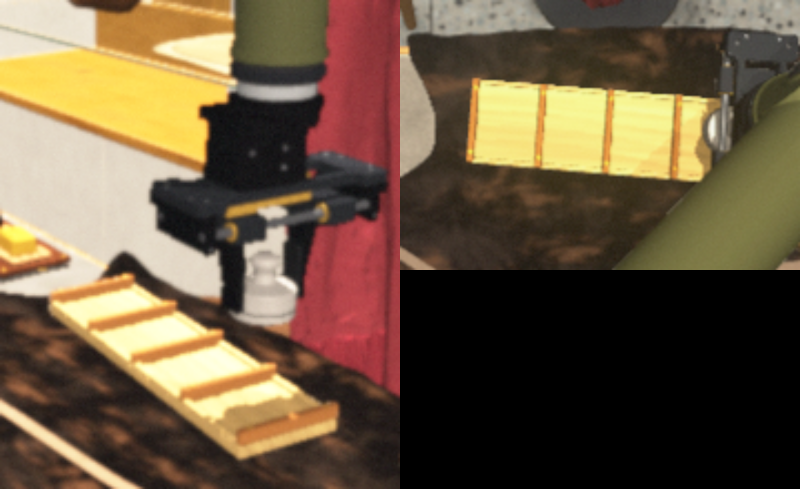

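The weight hangs over the far-right compartment in the side view (265,290), and the gripper is clear of the pullover. Lowering.

Request:
step_arm([
  [-0.1,-0.1,-2,0,0,0,0.5],
  [0,0,-2.5,0,0,0,0.5],
  [0,0,-2.2,0,0,0,0.5],
  [0,0,-1.3,0,0,0,0.5],
  [0,0,-0.5,0,0,0,0.5],
])

```text
time: 10.13
position: [0.4208, -0.3647, -0.0013]
tool_rot: [-2.308, -2.126, 0.002]
ft_force: [-0.8, 0.0, -7.3]
grip_width: 0.61
grip_force: 40.0
```

Request:
step_arm([
  [0,0,-0.2,0,0,0,0.5],
  [0,0,-0.1,0,0,0,0.5],
  [0,0,0,0,0,0,0.5],
  [0,0,0,0,0,0,0.5],
  [0,0,0,0,0,0,0.5],
])

```text
time: 10.55
position: [0.4228, -0.3668, -0.0011]
tool_rot: [2.31, 2.126, 0.001]
ft_force: [0.4, 0.2, -7.3]
grip_width: 0.614
grip_force: 40.0
```

Request:
step_arm([
  [0,0,-0.2,0,0,0,0.5],
  [0,0,-0.1,0,0,0,0.5],
  [0,0,-0.1,0,0,0,0.5],
  [0,0,0,0,0,0,0.5],
  [0,0,0,0,0,0,0.5],
])

```text
time: 10.97
position: [0.4219, -0.3663, -0.0062]
tool_rot: [-2.312, -2.127, 0.0]
ft_force: [-0.3, 0.5, -7.1]
grip_width: 0.615
grip_force: 40.0
```

Request:
step_arm([
  [0,0,-0.1,0,0,0,0.5],
  [0,0,-0.05,0,0,0,0.5],
  [0,0,0,0,0,0,0.5],
  [0,0,0,0,0,0,0.5],
  [0,0,0,0,0,0,0.5],
])

```text
time: 11.38
position: [0.422, -0.3663, -0.0064]
tool_rot: [-2.312, -2.127, -0.001]
ft_force: [-2.9, 3.3, 5.6]
grip_width: 0.613
grip_force: 40.0
```

Contact with the floor. Releasing and rising.

Request:
step_arm([
  [0,0,0,0,0,0,0.8],
  [0,0,0,0,0,0,0.9],
  [0,0,0,0,0,0,0.95],
  [0,0,0,0,0,0,0.95],
  [0,0,0,0,0,0,0.95],
])

```text
time: 11.8
position: [0.4225, -0.3667, -0.0073]
tool_rot: [2.311, 2.127, 0.0]
ft_force: [-0.1, 0.6, 0.4]
grip_width: 0.897
grip_force: 0.0
```

Request:
step_arm([
  [0,0,1,0,0,0,0.95],
  [0,0,2,0,0,0,0.95],
  [0,0,3,0,0,0,0.95],
  [0,0,3,0,0,0,0.95],
  [0,0,1,0,0,0,0.95],
])

```text
time: 12.22
position: [0.4238, -0.3686, 0.0972]
tool_rot: [2.308, 2.122, 0.003]
ft_force: [0.1, -1.1, 0.4]
grip_width: 0.951
grip_force: 0.0
```

Request:
step_arm([
  [0.5,2,0,0,0,0,0.95],
  [0.6,4,0,0,0,0,0.95],
  [0.6,4,0,0,0,0,0.95],
  [0.6,4,0,0,0,0,0.95],
  [0.6,4,0,0,0,0,0.95],
])

```text
time: 12.63
position: [0.451, -0.1847, 0.0927]
tool_rot: [2.312, 2.126, 0.001]
ft_force: [0.7, -0.1, -0.8]
grip_width: 0.948
grip_force: 0.0
```

Request:
step_arm([
  [0,4,0,0,0,0,0.95],
  [0,4,0,0,0,0,0.95],
  [0,4,0,0,0,0,0.95],
  [0,4,0,0,0,0,0.95],
  [0,4,0,0,0,0,0.95],
])

```text
time: 13.05
position: [0.4507, 0.0156, 0.0929]
tool_rot: [2.312, 2.127, 0.002]
ft_force: [0.2, 1.1, 0.1]
grip_width: 0.947
grip_force: 0.0
```

Request:
step_arm([
  [0,4,0,0,0,0,0.95],
  [0,4,0,0,0,0,0.95],
  [0,4,0,0,0,0,0.95],
  [0,4,0,0,0,0,0.95],
  [0,4,0,0,0,0,0.95],
])

```text
time: 13.47
position: [0.4507, 0.2156, 0.0927]
tool_rot: [2.312, 2.127, 0.001]
ft_force: [0.5, -0.5, 0.5]
grip_width: 0.946
grip_force: 0.0
```

Request:
step_arm([
  [0,3,0,0,0,0,0.95],
  [0,1.5,0,0,0,0,0.95],
  [0,0.7,0,0,0,0,0.95],
  [0,0,0,0,0,0,0.95],
  [0,0,0,0,0,0,0.95],
])

```text
time: 13.88
position: [0.4514, 0.2636, 0.0923]
tool_rot: [2.313, 2.124, -0.002]
ft_force: [0.1, -0.4, -0.2]
grip_width: 0.949
grip_force: 0.0
```

Run:
```python
from h import *
print(ctrl.get_state()["position"])
p,d=ctrl.get_image("top");X=cloud("top",d)
b=np.zeros(d.shape,bool);b[170:250,405:450]=1
m=b&(X[...,2]>.066)&(X[...,2]<.08)&(d>0);print("knob",X[m].mean(0).round(4),rect(X[m]))
m=b&(X[...,2]>.045)&(X[...,2]<.08)&(d>0);print("weight",rect(X[m]),X[m].max(0))
```

```text
[0.45142765 0.26364596 0.09227602]
knob [ 0.4225 -0.3638  0.0725] (array([ 422.5, -364.7]), array([23.3, 22.7]), 47.16)
weight (array([ 422.6, -363.4]), array([53.8, 52.5]), 32.68) [ 0.45038057 -0.33540764  0.0798885 ]
```

The weight stands within 2 mm of target. Now the tin.

Request:
step_arm([
  [0,0.1,-2.5,0,0,0,0.95],
  [0,0,-2.5,0,0,0,0.95],
  [0,0,-2.5,0,0,0,0.95],
  [0,0,-1.5,0,0,0,0.95],
  [0,0,-0.5,0,0,0,0.95],
], force=20)

```text
time: 14.35
position: [0.4497, 0.263, -0.005]
tool_rot: [2.315, 2.123, -0.008]
ft_force: [0.3, -0.1, 0.2]
grip_width: 0.952
grip_force: 0.0
```

Request:
step_arm([
  [0,0,-0.5,0,0,0,0.95],
  [0,0,0,0,0,0,0.95],
  [0,0,0,0,0,0,0.5],
  [0,0,0,0,0,0,0.5],
  [0,0,0,0,0,0,0.5],
])

```text
time: 14.77
position: [0.4518, 0.2671, -0.0065]
tool_rot: [2.312, 2.127, 0.003]
ft_force: [0.1, 1.2, 0.7]
grip_width: 0.799
grip_force: 0.0
```

Request:
step_arm([
  [0,0,0,0,0,0,0.5],
  [0,0,0,0,0,0,0.5],
  [0,0,0,0,0,0,0.5],
  [0,0,0,0,0,0,0.5],
  [0,0,0,0,0,0,0.5],
])

```text
time: 15.18
position: [0.4513, 0.267, -0.0071]
tool_rot: [2.312, 2.127, 0.001]
ft_force: [-0.7, -0.7, 5.2]
grip_width: 0.659
grip_force: 20.2
```

Request:
step_arm([
  [0,0,0.5,0,0,0,0.5],
  [0,0,1.5,0,0,0,0.5],
  [0,0,2.5,0,0,0,0.5],
  [0,0,2.5,0,0,0,0.5],
  [0,0,2,0,0,0,0.5],
])

```text
time: 15.6
position: [0.4512, 0.2666, 0.0838]
tool_rot: [2.312, 2.127, 0.001]
ft_force: [0.1, 0.8, -0.6]
grip_width: 0.662
grip_force: 20.1
```

Request:
step_arm([
  [0,-1.5,0,0,0,0,0.5],
  [0,-3,0,0,0,0,0.5],
  [0,-4,0,0,0,0,0.5],
  [0,-4,0,0,0,0,0.5],
  [0,-4,0,0,0,0,0.5],
])

```text
time: 16.02
position: [0.4498, 0.0992, 0.0814]
tool_rot: [-2.311, -2.128, 0.002]
ft_force: [0.3, -1.3, -0.7]
grip_width: 0.661
grip_force: 20.1
```

Request:
step_arm([
  [0,-4,0,0,0,0,0.5],
  [0,-4,0,0,0,0,0.5],
  [0,-4,0,0,0,0,0.5],
  [0,-4,0,0,0,0,0.5],
  [0,-4,0,0,0,0,0.5],
])

```text
time: 16.43
position: [0.4494, -0.1006, 0.0817]
tool_rot: [-2.311, -2.126, 0.0]
ft_force: [1.7, 1.0, -0.4]
grip_width: 0.663
grip_force: 20.1
```

Request:
step_arm([
  [-0.5,-4,0,0,0,0,0.5],
  [-0.5,-4,0,0,0,0,0.5],
  [-0.5,-4,0,0,0,0,0.5],
  [-0.4,-3,0,0,0,0,0.5],
  [-0.3,-2,0,0,0,0,0.5],
])

```text
time: 16.85
position: [0.4265, -0.2725, 0.0819]
tool_rot: [2.316, 2.122, -0.003]
ft_force: [-1.0, -0.4, -1.2]
grip_width: 0.661
grip_force: 20.1
```

Request:
step_arm([
  [0,-1,0,0,0,0,0.5],
  [0,-0.3,0,0,0,0,0.5],
  [0,0,0,0,0,0,0.5],
  [0,0,0,0,0,0,0.5],
  [0,0,0,0,0,0,0.5],
])

```text
time: 17.27
position: [0.429, -0.2799, 0.082]
tool_rot: [-2.309, -2.129, -0.001]
ft_force: [0.3, 0.2, -0.6]
grip_width: 0.667
grip_force: 20.1
```

Run:
```python
from h import *
p,d=ctrl.get_image("side");print(ctrl.get_state()["position"])
cv2.imwrite("pics/c8.png",cv2.resize(p[90:310,200:450],(500,440))[:,:,::-1])
```

```text
[ 0.42920123 -0.27989504  0.08208956]
```

View pics/c8.png

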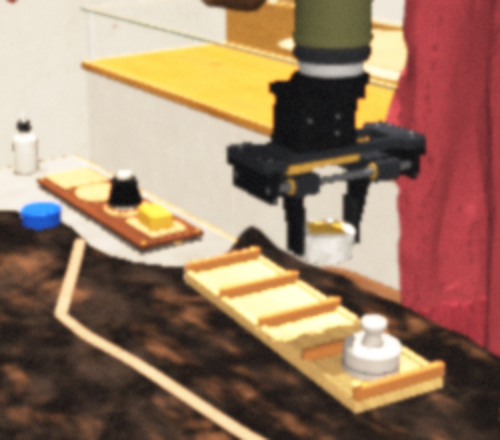

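The tin (330,240) is held level over the third compartment, and the weight (370,350) stands in the last. Lowering.

Request:
step_arm([
  [0,0,-2,0,0,0,0.5],
  [0,0,-2.5,0,0,0,0.5],
  [0,0,-2.3,0,0,0,0.5],
  [0,0,-1.3,0,0,0,0.5],
  [0,0,-0.5,0,0,0,0.5],
])

```text
time: 17.73
position: [0.4277, -0.2797, -0.0056]
tool_rot: [-2.308, -2.127, 0.003]
ft_force: [-0.6, -0.0, -0.5]
grip_width: 0.66
grip_force: 20.1
```

Request:
step_arm([
  [0,0,-0.2,0,0,0,0.5],
  [0,0,-0.1,0,0,0,0.5],
  [0,0,-0.1,0,0,0,0.5],
  [0,0,0,0,0,0,0.5],
  [0,0,0,0,0,0,0.5],
])

```text
time: 18.15
position: [0.4297, -0.2816, -0.0068]
tool_rot: [2.311, 2.126, 0.002]
ft_force: [0.1, -0.1, -1.0]
grip_width: 0.659
grip_force: 20.1
```

Request:
step_arm([
  [0,0,-0.1,0,0,0,0.5],
  [0,0,-0.1,0,0,0,0.5],
  [0,0,0,0,0,0,0.5],
  [0,0,0,0,0,0,0.5],
  [0,0,0,0,0,0,0.5],
])

```text
time: 18.57
position: [0.4294, -0.2814, -0.0091]
tool_rot: [2.311, 2.127, 0.001]
ft_force: [-0.3, 1.3, 6.1]
grip_width: 0.664
grip_force: 20.2
```

Request:
step_arm([
  [0,0,0,0,0,0,0.75],
  [0,0,0,0,0,0,0.9],
  [0,0,0,0,0,0,0.95],
  [0,0,0,0,0,0,0.95],
  [0,0,0,0,0,0,0.95],
])

```text
time: 18.98
position: [0.4289, -0.2812, -0.0098]
tool_rot: [-2.312, -2.127, 0.0]
ft_force: [0.3, 0.2, 0.2]
grip_width: 0.918
grip_force: 0.0
```

Request:
step_arm([
  [0,0,1,0,0,0,0.95],
  [0,0,2,0,0,0,0.95],
  [0,0,3,0,0,0,0.95],
  [0,0,3,0,0,0,0.95],
  [0,0,1,0,0,0,0.95],
])

```text
time: 19.4
position: [0.4311, -0.2831, 0.0948]
tool_rot: [2.309, 2.122, 0.005]
ft_force: [1.0, -0.9, -0.3]
grip_width: 0.952
grip_force: 0.0
```

Request:
step_arm([
  [0.5,2,0,0,0,0,0.95],
  [0.5,4,0,0,0,0,0.95],
  [0.5,4,0,0,0,0,0.95],
  [0.4,4,0,0,0,0,0.95],
  [0.3,4,0,0,0,0,0.95],
])

```text
time: 19.82
position: [0.451, -0.0996, 0.0908]
tool_rot: [2.312, 2.126, 0.002]
ft_force: [0.9, -0.8, -1.2]
grip_width: 0.951
grip_force: 0.0
```

Request:
step_arm([
  [0,4,0,0,0,0,0.95],
  [0,4,0,0,0,0,0.95],
  [0,4,0,0,0,0,0.95],
  [0,4,0,0,0,0,0.95],
  [0,4,0,0,0,0,0.95],
])

```text
time: 20.23
position: [0.4506, 0.1005, 0.0908]
tool_rot: [2.312, 2.127, 0.001]
ft_force: [0.6, -1.1, 0.1]
grip_width: 0.951
grip_force: 0.0
```

Request:
step_arm([
  [0,4,0,0,0,0,0.95],
  [0,2.5,0,0,0,0,0.95],
  [0,1.2,0,0,0,0,0.95],
  [0,0.6,0,0,0,0,0.95],
  [0,0,0,0,0,0,0.95],
])

```text
time: 20.65
position: [0.451, 0.1817, 0.0903]
tool_rot: [2.31, 2.128, -0.001]
ft_force: [0.5, -1.4, 0.4]
grip_width: 0.946
grip_force: 0.0
```

Run:
```python
from h import *
print(ctrl.get_state()["position"])
p,d=ctrl.get_image("top");X=cloud("top",d)
b=np.zeros(d.shape,bool);b[170:250,374:407]=1
m=b&(X[...,2]>.041)&(X[...,2]<.06)&(d>0);print("tin",rect(X[m]),np.median(X[m],0).round(4))
```

```text
[0.45097976 0.18169145 0.09029772]
tin (array([ 429.9, -282.3]), array([56.8, 57.2]), 0.82) [ 0.4304 -0.2821  0.0483]
```

The tin is within 1 mm of target. Now the spool.

Request:
step_arm([
  [0,0,-2.5,0,0,0,0.95],
  [0,0,-2.5,0,0,0,0.95],
  [0,0,-2.5,0,0,0,0.95],
  [0,0,-1.2,0,0,0,0.95],
  [0,0,-0.7,0,0,0,0.95],
])

```text
time: 21.12
position: [0.45, 0.1783, -0.0054]
tool_rot: [2.316, 2.123, -0.006]
ft_force: [-0.5, 0.5, -0.0]
grip_width: 0.951
grip_force: 0.0
```

Request:
step_arm([
  [0,0,0,0,0,0,0.95],
  [0,0,0,0,0,0,0.95],
  [0,0,0,0,0,0,0.45],
  [0,0,0,0,0,0,0.45],
  [0,0,0,0,0,0,0.45],
])

```text
time: 21.53
position: [0.4518, 0.182, -0.0026]
tool_rot: [2.312, 2.127, 0.003]
ft_force: [1.1, -0.6, -0.2]
grip_width: 0.802
grip_force: 0.0
```

Request:
step_arm([
  [0,0,0,0,0,0,0.45],
  [0,0,0,0,0,0,0.45],
  [0,0,0,0,0,0,0.45],
  [0,0,0,0,0,0,0.45],
  [0,0,0,0,0,0,0.45],
])

```text
time: 21.95
position: [0.4511, 0.1819, -0.0034]
tool_rot: [2.312, 2.127, 0.0]
ft_force: [-0.0, -0.6, 3.3]
grip_width: 0.592
grip_force: 20.0
```

Request:
step_arm([
  [0,0,0.5,0,0,0,0.45],
  [0,0,1.5,0,0,0,0.45],
  [0,0,2.5,0,0,0,0.45],
  [0,0,2.5,0,0,0,0.45],
  [0,0,2,0,0,0,0.45],
])

```text
time: 22.37
position: [0.4512, 0.1816, 0.088]
tool_rot: [2.312, 2.127, 0.001]
ft_force: [0.6, 1.1, -0.3]
grip_width: 0.593
grip_force: 20.0
```

Request:
step_arm([
  [0,-1.5,0,0,0,0,0.45],
  [0,-3,0,0,0,0,0.45],
  [0,-4,0,0,0,0,0.45],
  [0,-4,0,0,0,0,0.45],
  [0,-4,0,0,0,0,0.45],
])

```text
time: 22.78
position: [0.4499, 0.0144, 0.0857]
tool_rot: [-2.311, -2.128, 0.001]
ft_force: [-0.0, 0.4, -1.3]
grip_width: 0.594
grip_force: 20.0
```

Request:
step_arm([
  [0,-4,0,0,0,0,0.45],
  [0,-4,0,0,0,0,0.45],
  [-0.3,-4,0,0,0,0,0.45],
  [-0.4,-3,0,0,0,0,0.45],
  [-0.4,-2.5,0,0,0,0,0.45],
])

```text
time: 23.2
position: [0.4383, -0.1618, 0.0859]
tool_rot: [-2.315, -2.123, 0.001]
ft_force: [-0.4, 0.5, 0.3]
grip_width: 0.592
grip_force: 20.0
```

Request:
step_arm([
  [-0.3,-2,0,0,0,0,0.45],
  [0,-1.2,0,0,0,0,0.45],
  [0,-0.8,0,0,0,0,0.45],
  [0,0,0,0,0,0,0.45],
  [0,0,0,0,0,0,0.45],
])

```text
time: 23.62
position: [0.4365, -0.198, 0.0859]
tool_rot: [-2.312, -2.126, 0.001]
ft_force: [-0.6, 0.1, -1.4]
grip_width: 0.592
grip_force: 20.0
```

Request:
step_arm([
  [0,0,-2,0,0,0,0.45],
  [0,0,-2,0,0,0,0.45],
  [0,0,-1,0,0,0,0.45],
  [0,0,0,0,0,0,0.45],
  [0,0,0,0,0,0,0.45],
])

```text
time: 24.03
position: [0.4367, -0.1976, 0.0362]
tool_rot: [-2.31, -2.128, 0.002]
ft_force: [-0.5, -0.5, -0.8]
grip_width: 0.593
grip_force: 20.0
```

On target. From z 0.036 the spool has 4.1 cm to go before contact.

Request:
step_arm([
  [0,-0.1,-2,0,0,0,0.45],
  [0,0,-1.2,0,0,0,0.45],
  [0,0,-0.5,0,0,0,0.45],
  [0,0,-0.2,0,0,0,0.45],
  [0,0,0,0,0,0,0.45],
])

```text
time: 24.45
position: [0.4369, -0.1993, -0.0026]
tool_rot: [-2.312, -2.127, 0.001]
ft_force: [0.1, 0.7, -0.3]
grip_width: 0.593
grip_force: 20.0
```

Request:
step_arm([
  [0,0,-0.1,0,0,0,0.45],
  [0,0,0,0,0,0,0.45],
  [0,0,0,0,0,0,0.45],
  [0,0,0,0,0,0,0.45],
  [0,0,0,0,0,0,0.45],
])

```text
time: 24.87
position: [0.4373, -0.1993, -0.0033]
tool_rot: [2.311, 2.127, 0.001]
ft_force: [0.9, -1.4, -1.0]
grip_width: 0.592
grip_force: 20.0
```

Request:
step_arm([
  [0,0,-0.1,0,0,0,0.45],
  [0,0,-0.1,0,0,0,0.45],
  [0,0,0,0,0,0,0.45],
  [0,0,0,0,0,0,0.45],
  [0,0,0,0,0,0,0.45],
])

```text
time: 25.28
position: [0.4371, -0.1993, -0.0054]
tool_rot: [2.312, 2.127, 0.0]
ft_force: [-2.1, 0.5, 4.4]
grip_width: 0.596
grip_force: 20.0
```

Request:
step_arm([
  [0,0,0,0,0,0,0.7],
  [0,0,0,0,0,0,0.85],
  [0,0,0,0,0,0,0.85],
  [0,0,0,0,0,0,0.85],
  [0,0,0,0,0,0,0.85],
])

```text
time: 25.7
position: [0.4369, -0.1993, -0.0057]
tool_rot: [2.312, 2.127, -0.0]
ft_force: [1.5, 0.1, -0.3]
grip_width: 0.83
grip_force: 0.0
```

Request:
step_arm([
  [0,0,1,0,0,0,0.85],
  [0,0,2,0,0,0,0.85],
  [0,0,3,0,0,0,0.85],
  [0,0,3,0,0,0,0.85],
  [0,0,1,0,0,0,0.85],
])

```text
time: 26.12
position: [0.4395, -0.2006, 0.0988]
tool_rot: [2.309, 2.123, 0.007]
ft_force: [0.9, -0.7, -0.1]
grip_width: 0.846
grip_force: 0.0
```

Request:
step_arm([
  [0.5,2,0,0,0,0,0.85],
  [0.5,4,0,0,0,0,0.85],
  [0.4,4,0,0,0,0,0.85],
  [0,4,0,0,0,0,0.85],
  [0,4,0,0,0,0,0.85],
])

```text
time: 26.53
position: [0.4509, -0.0177, 0.0948]
tool_rot: [2.312, 2.126, 0.001]
ft_force: [1.5, -1.2, -0.6]
grip_width: 0.852
grip_force: 0.0
```

Request:
step_arm([
  [0,4,0,0,0,0,0.85],
  [0,3.5,0,0,0,0,0.85],
  [0,2.5,0,0,0,0,0.85],
  [0,1,0,0,0,0,0.85],
  [0,0.6,0,0,0,0,0.85],
])

```text
time: 26.95
position: [0.4508, 0.098, 0.0944]
tool_rot: [2.308, 2.13, -0.001]
ft_force: [-0.2, -0.6, -1.0]
grip_width: 0.854
grip_force: 0.0
```

Request:
step_arm([
  [0,0,-2,0,0,0,0.85],
  [0,0,-2,0,0,0,0.85],
  [0,0,-1,0,0,0,0.85],
  [0,0,0,0,0,0,0.85],
  [0,0,0,0,0,0,0.85],
])

```text
time: 27.37
position: [0.4509, 0.0954, 0.0443]
tool_rot: [2.314, 2.125, -0.002]
ft_force: [0.4, -0.0, 1.6]
grip_width: 0.849
grip_force: 0.0
```

Run:
```python
from h import *
print(ctrl.get_state()["position"])
p,d=ctrl.get_image("top");X=cloud("top",d)
b=np.zeros(d.shape,bool);b[170:250,338:374]=1
m=b&(X[...,2]>.06)&(X[...,2]<.085)&(d>0);print("spool",rect(X[m]),np.median(X[m],0).round(4))
```

```text
[0.45088514 0.09537878 0.04431784]
spool (array([ 437.2, -198.3]), array([34.1, 34.1]), 89.2) [ 0.4366 -0.1972  0.0664]
```

The spool is placed well. Now the wax.

Request:
step_arm([
  [0,0.1,-2,0,0,0,0.85],
  [0,0,-2,0,0,0,0.85],
  [0,0,-1,0,0,0,0.85],
  [0,0,-0.3,0,0,0,0.85],
  [0,0,0,0,0,0,0.85],
], force=12)

```text
time: 27.83
position: [0.451, 0.0974, -0.0086]
tool_rot: [2.312, 2.127, -0.001]
ft_force: [-0.5, 0.3, 0.3]
grip_width: 0.848
grip_force: 0.0
```

Request:
step_arm([
  [0,0,0,0,0,0,0.55],
  [0,0,0,0,0,0,0.5],
  [0,0,0,0,0,0,0.45],
  [0,0,0,0,0,0,0.3],
  [0,0,0,0,0,0,0.3],
])

```text
time: 28.25
position: [0.4514, 0.0979, -0.0081]
tool_rot: [2.312, 2.127, 0.001]
ft_force: [-0.7, -0.9, 0.9]
grip_width: 0.558
grip_force: 0.0
```

Request:
step_arm([
  [0,0,0,0,0,0,0.3],
  [0,0,0,0,0,0,0.3],
  [0,0,0,0,0,0,0.3],
  [0,0,0,0,0,0,0.3],
  [0,0,0,0,0,0,0.3],
])

```text
time: 28.67
position: [0.4511, 0.0977, -0.0085]
tool_rot: [2.312, 2.127, 0.0]
ft_force: [-0.8, 0.3, 1.3]
grip_width: 0.394
grip_force: 12.0
```

Request:
step_arm([
  [0,0,0.5,0,0,0,0.3],
  [0,0,1.5,0,0,0,0.3],
  [0,0,2,0,0,0,0.3],
  [0,0,2,0,0,0,0.3],
  [0,0,1,0,0,0,0.3],
])

```text
time: 29.08
position: [0.4523, 0.098, 0.0636]
tool_rot: [2.311, 2.126, 0.004]
ft_force: [0.8, 0.3, -0.5]
grip_width: 0.392
grip_force: 11.9
```

Request:
step_arm([
  [0,-1.5,0,0,0,0,0.3],
  [0,-3,0,0,0,0,0.3],
  [0,-4,0,0,0,0,0.3],
  [0,-4,0,0,0,0,0.3],
  [0,-3.5,0,0,0,0,0.3],
])

```text
time: 29.5
position: [0.4505, -0.0645, 0.0614]
tool_rot: [2.312, 2.127, 0.0]
ft_force: [1.2, -1.2, -0.7]
grip_width: 0.386
grip_force: 11.9
```

Request:
step_arm([
  [-0.4,-2.5,0,0,0,0,0.3],
  [-0.3,-1.7,0,0,0,0,0.3],
  [0,-1,0,0,0,0,0.3],
  [0,0,0,0,0,0,0.3],
  [0,0,0,0,0,0,0.3],
])

```text
time: 29.92
position: [0.4439, -0.1143, 0.0613]
tool_rot: [-2.313, -2.126, -0.0]
ft_force: [0.4, -0.0, -0.2]
grip_width: 0.395
grip_force: 11.9
```

Run:
```python
from h import *
p,d=ctrl.get_image("side");print(ctrl.get_state()["position"])
cv2.imwrite("pics/c9.png",cv2.resize(p[90:310,200:450],(500,440))[:,:,::-1])
```

```text
[ 0.44392825 -0.11349809  0.0612206 ]
```

View pics/c9.png

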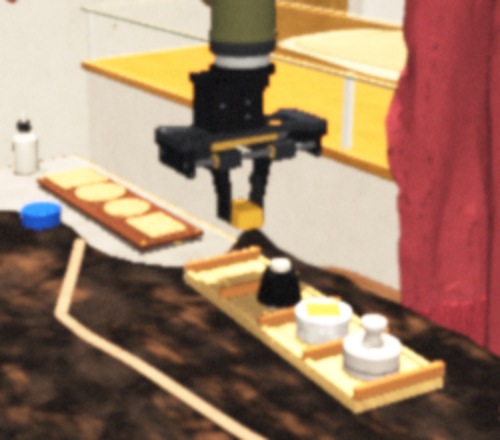

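The wax (245,215) is held level over the left compartment. The spool, tin and weight stand in the others at (280,285), (323,320) and (372,350). Contact is expected at reported z ≈ -0.0105, so I'll lower by 6.7 cm and then in fine steps.

Request:
step_arm([
  [0,-0.1,-2,0,0,0,0.3],
  [0,0,-2.5,0,0,0,0.3],
  [0,0,-1.5,0,0,0,0.3],
  [0,0,-0.6,0,0,0,0.3],
  [0,0,0,0,0,0,0.3],
])

```text
time: 30.38
position: [0.4427, -0.1141, -0.006]
tool_rot: [-2.308, -2.128, 0.004]
ft_force: [-0.1, -0.0, -0.1]
grip_width: 0.394
grip_force: 11.9
```

Request:
step_arm([
  [0,0,-0.2,0,0,0,0.3],
  [0,0,0,0,0,0,0.3],
  [0,0,-0.1,0,0,0,0.3],
  [0,0,0,0,0,0,0.3],
  [0,0,0,0,0,0,0.3],
])

```text
time: 30.8
position: [0.4445, -0.1153, -0.0071]
tool_rot: [2.311, 2.127, 0.002]
ft_force: [0.7, 0.5, 0.4]
grip_width: 0.396
grip_force: 11.9
```

Request:
step_arm([
  [0,0,-0.2,0,0,0,0.3],
  [0,0,0,0,0,0,0.3],
  [0,0,-0.1,0,0,0,0.3],
  [0,0,0,0,0,0,0.3],
  [0,0,0,0,0,0,0.3],
])

```text
time: 31.22
position: [0.4441, -0.1153, -0.0105]
tool_rot: [2.312, 2.127, 0.0]
ft_force: [-0.5, 0.8, 1.0]
grip_width: 0.392
grip_force: 12.0
```

Request:
step_arm([
  [0,0,-0.05,0,0,0,0.3],
  [0,0,0,0,0,0,0.3],
  [0,0,0,0,0,0,0.5],
  [0,0,0,0,0,0,0.6],
  [0,0,0,0,0,0,0.65],
])

```text
time: 31.63
position: [0.444, -0.1153, -0.0112]
tool_rot: [2.312, 2.127, -0.0]
ft_force: [-0.3, 0.2, -0.9]
grip_width: 0.537
grip_force: 0.0
```

Request:
step_arm([
  [0,0,0,0,0,0,0.65],
  [0,0,1,0,0,0,0.65],
  [0,0,2,0,0,0,0.65],
  [0,0,3,0,0,0,0.65],
  [0,0,3,0,0,0,0.65],
])

```text
time: 32.05
position: [0.4431, -0.1157, 0.08]
tool_rot: [-2.312, -2.126, 0.003]
ft_force: [1.0, 0.7, -0.5]
grip_width: 0.647
grip_force: 0.0
```

Request:
step_arm([
  [0,3,1,0,0,0,0.65],
  [0,4,0,0,0,0,0.65],
  [0,4,0,0,0,0,0.65],
  [0,4,0,0,0,0,0.65],
  [0,4,0,0,0,0,0.65],
])

```text
time: 32.47
position: [0.444, 0.0764, 0.09]
tool_rot: [2.312, 2.126, 0.003]
ft_force: [1.1, 0.4, 0.7]
grip_width: 0.649
grip_force: 0.0
```

Request:
step_arm([
  [0,2,0,0,0,0,0.65],
  [0,1,0,0,0,0,0.65],
  [0,0,0,0,0,0,0.65],
  [0,0,0,0,0,0,0.65],
  [0,0,0,0,0,0,0.65],
])

```text
time: 32.88
position: [0.4443, 0.1025, 0.089]
tool_rot: [2.315, 2.123, -0.001]
ft_force: [-0.4, -0.6, -0.4]
grip_width: 0.652
grip_force: 0.0
```

Run:
```python
from h import *
s=ctrl.get_state();print(s["position"],s["ft_force"])
p,d=ctrl.get_image("top");X=cloud("top",d);O=np.array([.433,-.2402]);t=np.deg2rad(4.85)
for n,a,e,lo,hi in(("wax",306,340,.036,.05),("spool",338,374,.06,.085),("tin",374,407,.041,.06),("weight",407,445,.066,.085)):
    b=np.zeros(d.shape,bool);b[176:238,a:e]=1;m=b&(X[...,2]>lo)&(X[...,2]<hi)&(d>0);c,sz,ang=rect(X[m]);r=c/1000-O
    print(n,"rack x,y mm",((r@[[np.cos(t),np.sin(t)],[-np.sin(t),np.cos(t)]])*1000).round(1),sz,"top z",np.median(X[m][:,2]).round(4))
cv2.imwrite("pics/f.png",np.hstack([cv2.resize(p[150:270,270:470],(500,300)),cv2.resize(ctrl.get_image("side")[0][170:305,280:460],(300,225))[:300]if 0 else np.zeros((300,1,3),np.uint8)])[:,:,::-1])
```

```text
[0.44425313 0.10249    0.08899861] [-0.41466343 -0.55109072 -0.37702766]
wax rack x,y mm [  0.2 125. ] [111.8  70.2] top z 0.0404
spool rack x,y mm [ 0.4 42.4] [34.1 34.5] top z 0.0659
tin rack x,y mm [ -2.4 -40.7] [56.6 63.9] top z 0.0485
weight rack x,y mm [   0.2 -123.9] [23.5 21.7] top z 0.0725
```

View pics/f.png

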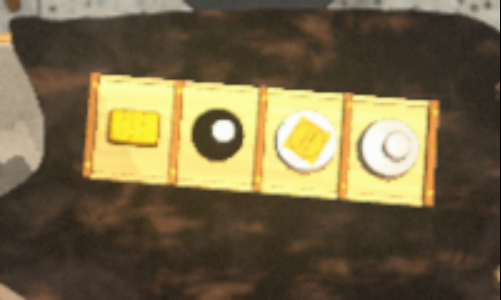

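All four stand centred: wax (134,127), spool (217,134), tin (306,141) and weight (389,148). The robot is clear, so I'm handing in.

```bash
python3 -c "
from bench import ctrl
print(ctrl.close_job())"
```

```text
the job is handed in; nothing more can be done
None
```

The job is handed in: the last camera check showed wax, spool, tin and weight, left to right, upright and centred to within about 3 mm in the new rack, and the verdict itself was not reported.

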